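Push the red culture dish out of its row and home into the V stop

ROBOT

A 6-joint arm with a two-finger parallel gripper is mounted at the origin on a cart in front of the work surface, level with it; the furniture and walls round the work are solid. World frame = base frame: x ahead of the robot, y to its left, z up, the work surface at z = 0. Lengths are in m, angles in rad, forces in N, time in s.
With the tool pointing down it reaches from about 0.35 to 0.775 m from the base axis. Payload 5.5 kg.
Tool frame: the origin (TCP) lies at the very end of the fingers, on their centre line; the grasp point (between the pads) lies 19 mm behind it; z points along the fingers, y is the line along which they close (so a half turn about z gives the same grasp; the last joint's range is limited). The gripper opens to 85 mm and grips with 20 to 120 N. Pads are 22 mm wide; open, the fingers measure 114 mm over their backs; the gripper's body (76 mm by 85 mm) begins 54 mm behind the grasp point. The pads swing forward as they close: fully open they stand 13 mm farther back than shut.
Start: joints at [-1.293, 0.313, 0.046, 1.304, 0, 1.431], TCP at [0.233, -0.526, 0.231] pointing down, gripper open.
Joint ranges: [-2.76, 2.76], [-0.86, 1.69], [-1.03, 1.26], [-2.2, 2.34], [-1.47, 1.5], [-3.14, 3.14]. Speed limits (rad/s): [2.57, 2.57, 3.14, 3.14, 3.14, 3.14].

INTERFACE

Orientations are given as a 3x3 rotation matrix whose columns are the frame's x, y, z axes.
In Python, from bench import robot gives the robot as it stands. The module is installed in compiled form; this text tells all that it offers.
- The arm moves only by the tool step_arm, never from a script. Its argument "commands" is a list that holds one entry, the list of rows, each a list of 5 numbers: the opening, from 0 (shut) to 1 (fully open), then the shift along the world's x, y, z in m, then the turn about the world's z in degrees. A call has exactly 8 rows; each row shifts and turns the commanded pose from where the row before left it; what a row does not reach is not made up. A row lasts 1/12 s, in which the tool goes at most 41.7 mm and 7.16 degrees, less where a joint would pass 70% of its speed; a pose out of reach is approached as far as the arm can. A call with a gripper value outside its range is refused whole. The fingers move at their own pace and stop on an object; "grip_force" is the grip in N (left out, the last holds). Time passes only in rows, so rows that do not move let the fingers close, or fill a call up. It gives the time, the measured TCP pose, the force, the opening and the grip force at its end, in the units of the state.
- robot.get_obs(): the state, without advancing time (a new reading comes with each control period).
- robot.capture(name): name is "scene" or "top" or "wrist"; returns (picture, depth): 384x512x3 uint8, red, green, blue; 384x512 float32, m along the optical axis (not along the pixel's ray), 0 where there is no reading.
- robot.calibration(name): a dict with "fx", "fy", "cx", "cy" (pixels), "R" (3x3) and "t" (3): a world point X has camera coordinates R X + t. Camera axes: x right, y down, z forward; pixel columns grow to the right and rows downward; lengths in m; the calibration is good to about 2 mm. A picture is of the moment at which its call begins: read the wrist's pose just before it. calibration takes no time and is no camera call; for the wrist camera it gives the pose at the moment of the call.
- robot.sign_off(): hands the job in; it is judged then, once.
The state is a dict: "time_s": time; "joint_positions": joint angles; "joint_vel": joint speeds; "joint_efforts": joint torques, N m; "ee_pos": TCP position; "eef_rot": TCP orientation; "contact_force": force on the tool from outside, world axes, zero at the start; "ft_torque": the same for the moment, N m; "width": finger opening in m; "grip_force": force on a finger pad.
Only numpy, scipy, OpenCV 4.12 (cv2) and the standard library are available. Lean on these libraries where they do the work, as an engineer would, in place of code of your own. Each camera call takes 0.05 s, during which the arm holds its last target. There are 200 camera calls.

TASK

Three closed culture dishes stand on the worktop in a row, touching. Push the middle one, with the red medium, straight out of the row without shifting the straw-coloured and green ones, then slide it into the aluminium V stop until it rests against both faces. Keep it flat on the worktop all the way, leave the black can alone, and leave the dish there.

Things in the scene. Friction and masses are not known exactly. Their poses are not given: they have to be found in the camera images.
- red_dish: Closed round culture dish, red medium, clear lid, 88 mm diameter, 16 mm high, upright wall, about 50 g, loose; too wide to grip, so push it. Origin at the centre of its underside, z up. Middle of a straight row of three touching dishes that runs along world y, turned up to 0.2 rad; the row's far (+x) side, towards the V stop, and its near side are free.
- straw_dish: Same kind of dish (88 mm diameter, 16 mm high, about 50 g, loose) with straw-yellow medium, touching the red one at one end of the row. Origin at the centre of its underside. Must stay where it is.
- green_dish: Same kind of dish (88 mm diameter, 16 mm high, about 50 g, loose) with green medium, touching the red one at the other end of the row. Origin at the centre of its underside. Must stay where it is.
- v_stop: Aluminium V stop fixed beyond the row: two upright faces, 22 mm high, 72 mm long, at 90 degrees; bars 14 mm thick; a flat black sheet (no step) in the mouth. Origin on the worktop where a seated dish's centre comes, 62 mm from the inner corner, which lies along its +x axis. The mouth opens to its -x, 102 mm wide; dishes slide home along +x, which is within 0.3 rad of world +x.
- lens_can: Small black screw-capped can, 35 mm diameter, 50 mm high, loose, standing to the right of the row. Origin at the centre of its underside. A bystander, to be left alone.
There are look-alikes about, which are no part of the job. There is more than one size of the v_stop; the job needs the largest. Leave any purple look-alike of the red_dish alone.

How it is judged:
By the outcome, as a careful person would: the job done as asked, in the order asked, and still so for the second after the job is handed in, with the robot touching nothing.
It also fails if it takes over 70 s, if anything falls off the work surface, if the arm or the gripper's body presses on something with over 40 N, if the wrist force passes 120 N, or if a joint passes its speed limit or range.

## Working session

There is one attempt and no reset: what is moved stays moved. The work goes in short steps, Python scripts to look and compute and a tool call to move; the robot and the scene stay as the last step left them, time stands still between calls to the robot, and variables do not carry over. Pictures are saved under pics/ and viewed, at most 13 in all, crops included, and the job is handed in when it is done.

Besides the shell and the picture viewer there is one more tool, called after "Call:" in YAML: its name, and indented under it one key for each argument. step_arm: Moves the arm, as the interface text tells. Its arguments: {"type":"object","properties":{"commands":{"type":"array"},"grip_force":{"type":"number"}},"required":["commands"]}

```bash
mkdir -p pics; python3 - <<'E'
from bench import robot
import cv2,numpy as np
for n in("top","scene"):
    p,d=robot.capture(n); np.savez(n+"0.npz",p=p,d=d); cv2.imwrite(f"pics/{n}0.png",p[:,:,::-1])
    c=robot.calibration(n); print(n,{k:np.round(v,3).tolist() for k,v in c.items()})
E
```

```text
top {'fx': 428.928, 'fy': 428.928, 'cx': 256.388, 'cy': 192.482, 'R': [[0.022, -1.0, -0.007], [-0.988, -0.02, -0.156], [0.156, 0.01, -0.988]], 't': [-0.427, 0.538, 0.996]}
scene {'fx': 468.003, 'fy': 468.003, 'cx': 250.576, 'cy': 189.204, 'R': [[0.857, -0.514, 0.0], [-0.256, -0.426, -0.868], [0.447, 0.744, -0.497]], 't': [-0.653, -0.018, 1.042]}
```

View pics/top0.png

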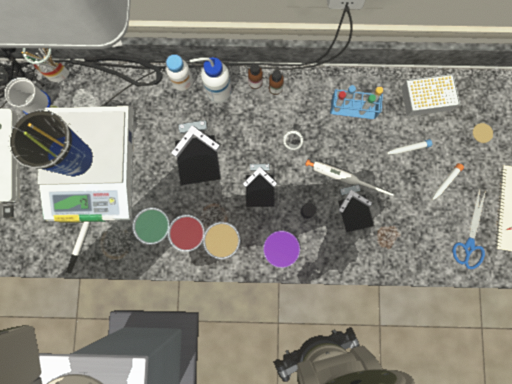

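View pics/scene0.png

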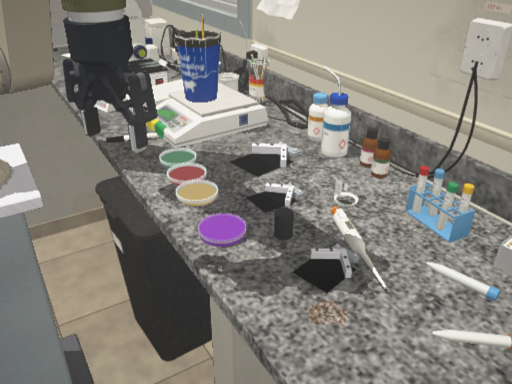

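Top view: the red dish is at (186,233), with green (151,226) and straw (221,240) touching it. The purple look-alike is at (282,249). The V stops are at (196,150), (261,185) and (355,208), and the first looks largest. The can is at (308,210). Next I'll measure and check the choice in a crop.

```bash
cat > h.py <<'E'
import numpy as np,cv2
from bench import robot
def ray(c,uv,z):
    uv=np.atleast_2d(np.float64(uv)); R=np.array(c["R"]);t=np.array(c["t"]); o=-R.T@t
    d=np.c_[(uv[:,0]-c["cx"])/c["fx"],(uv[:,1]-c["cy"])/c["fy"],np.ones(len(uv))]@R
    return (o+d*((z-o[2])/d[:,2])[:,None])[:,:2]
def fitc(P):
    A=np.c_[2*P,np.ones(len(P))]; s=np.linalg.lstsq(A,(P**2).sum(1),rcond=None)[0]
    return s[:2],np.sqrt(s[2]+s[:2]@s[:2])
def blobs(m,amin=100):
    cs,_=cv2.findContours(m.astype(np.uint8),cv2.RETR_EXTERNAL,cv2.CHAIN_APPROX_NONE)
    return [c[:,0] for c in cs if cv2.contourArea(c)>amin]
def masks(p):
    h=cv2.cvtColor(p,cv2.COLOR_RGB2HSV); H,S,V=[h[...,i].astype(int) for i in range(3)]
    return dict(red=((H<8)|(H>172))&(S>110)&(V>80),green=(H>55)&(H<90)&(S>70)&(V>50),straw=(H>12)&(H<28)&(S>70)&(V>130)),V,S
E
python3 - <<'E'
from h import *
for n in("top","scene"):
    p=np.load(n+"0.npz")["p"]; c=robot.calibration(n); M,V,S=masks(p)
    for k,m in M.items():
        for b in blobs(m,250):
            x,r=fitc(ray(c,b,0.013)); print(n,k,b.mean(0).round(1),x.round(4),r.round(4))
    for b in blobs((V<45),200): 
        q=cv2.approxPolyDP(b.reshape(-1,1,2),4,True)[:,0]; print(n,'black',b.mean(0).round(),ray(c,q,0).round(3).tolist())
p=np.load("top0.npz")["p"]
cv2.imwrite("pics/crop1.png",cv2.resize(p[110:270,120:320,::-1],(800,640))[:600])
E
```

```text
top red [185.9 232.8] [ 0.4478 -0.2455] 0.0372
top green [151.  225.9] [ 0.4635 -0.1587] 0.0369
top green [ 73.  202.2] [0.5127 0.0422] 0.029
top straw [221.3 240.2] [ 0.432  -0.3323] 0.0386
top straw [482.5 132.5] [ 0.7168 -0.9843] 0.0246
top black [356. 216.] [[0.544, -0.655], [0.506, -0.63], [0.462, -0.642], [0.478, -0.704], [0.52, -0.695]]
top black [260. 195.] [[0.596, -0.419], [0.567, -0.392], [0.521, -0.39], [0.523, -0.458], [0.568, -0.455]]
top black [196. 158.] [[0.689, -0.25], [0.678, -0.243], [0.689, -0.252], [0.666, -0.287], [0.663, -0.246], [0.636, -0.227], [0.673, -0.238], [0.638, -0.214], [0.571, -0.225], [0.589, -0.32], [0.656, -0.308]]
scene red [186.5 172.8] [ 0.4455 -0.2477] 0.0311
scene straw [196.5 191.4] [ 0.4293 -0.3348] 0.0341
scene black [321. 272.] [[0.46, -0.638], [0.477, -0.701], [0.521, -0.692], [0.545, -0.652], [0.505, -0.625]]
scene black [268. 202.] [[0.52, -0.392], [0.52, -0.455], [0.565, -0.456], [0.579, -0.436], [0.564, -0.455], [0.55, -0.395]]
scene black [95. 68.] [[0.472, 0.94], [0.466, 0.719], [0.511, 0.791], [0.481, 0.634], [0.557, 0.729], [0.58, 0.82]]
```

View pics/crop1.png

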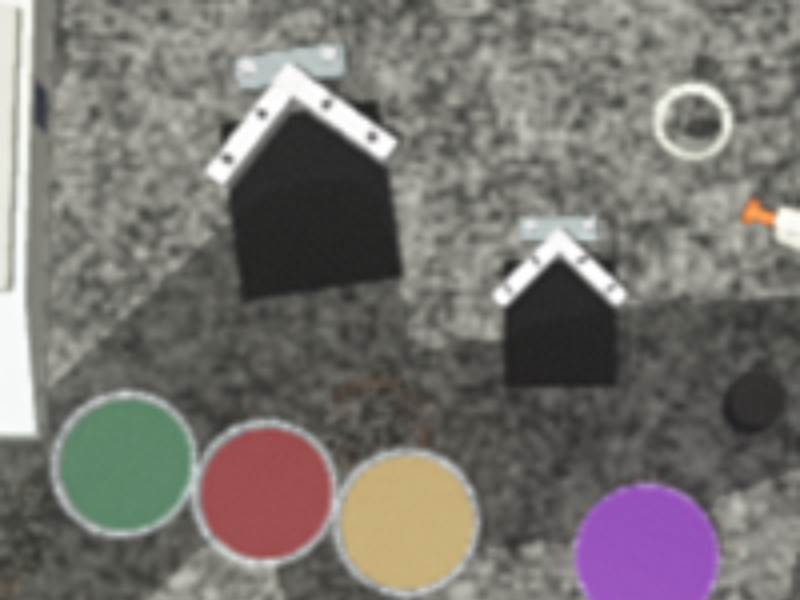

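The crop confirms that the left stop (crop 300,180; black sheet about 100 mm wide) is the largest. Red lies between green and straw at crop (265,492). Now the V pose and the arm state.

```bash
python3 - <<'E'
from h import *
o=robot.get_obs(); print(o["ee_pos"].round(4) if hasattr(o["ee_pos"],'round') else o["ee_pos"],np.round(o["eef_rot"],3).tolist(),o["width"],np.round(o["contact_force"],1))
p=np.load("top0.npz")["p"]; c=robot.calibration("top"); M,V,S=masks(p)
m=(V>205)&(S<30); w=np.zeros_like(m); w[115:170,165:222]=1
bs=blobs(m&w,60)
for b in bs:
    q=cv2.approxPolyDP(b.reshape(-1,1,2),2,True)[:,0]; print(q.tolist(), ray(c,q,.022).round(4).tolist())
# bars: fit a line to the mask pixels of each bar (clear of the corner)
ys,xs=np.nonzero(m&w); W=ray(c,np.c_[xs,ys],.022); 
px=np.c_[xs,ys]; k=xs
L=[]
for s in (xs<187,xs>200):
    vx,vy,x0,y0=cv2.fitLine(W[s].astype(np.float32),cv2.DIST_HUBER,0,.01,.01)[:,0]; L.append((np.array([x0,y0]),np.array([vx,vy]))); print(s.sum(),x0,y0,np.arctan2(vy,vx))
A=np.c_[L[0][1],-L[1][1]]; t=np.linalg.solve(A,L[1][0]-L[0][0]); X=L[0][0]+t[0]*L[0][1]
d=[v*np.sign(-v[0]) for _,v in L]; ax=-(d[0]+d[1]); ax/=np.linalg.norm(ax)
print("midcorner",X,"yaw",np.arctan2(ax[1],ax[0]),"inner",X-ax*.0099,"seat",X-ax*.0719)
E
```

```text
[ 0.2332 -0.5251  0.2305] [[0.914, 0.406, -0.0], [0.406, -0.914, 0.002], [0.0, -0.002, -1.0]] 0.08556351270093626 [ 1.   0.4 -1.1]
[[172, 153], [175, 155], [192, 133], [214, 148], [218, 145], [191, 126], [184, 136], [187, 139], [182, 138], [176, 146], [179, 150], [174, 149]] [[0.6456, -0.2025], [0.6406, -0.2103], [0.6983, -0.2502], [0.6605, -0.3071], [0.6685, -0.3169], [0.7165, -0.2469], [0.6901, -0.2304], [0.6824, -0.2384], [0.6848, -0.2257], [0.6638, -0.2116], [0.6536, -0.2196], [0.656, -0.207]]
114 0.66427374 -0.2196399 -0.32565475
106 0.67913234 -0.29285625 0.8253675
midcorner [ 0.7271263  -0.24086377] yaw 0.2498564 inner [ 0.7175337  -0.24331169] seat [ 0.65745896 -0.2586421 ]
```

Call:
step_arm:
  commands:
    - [[0, 0.016, 0.036, 0, -4.3], [0, 0.016, 0.036, 0, -4.3], [0, 0.016, 0.036, 0, -4.3], [0, 0.016, 0.036, 0, -4.3], [0, 0.016, 0.036, 0, -4.3], [0, 0.016, 0.036, 0, -4.3], [0, 0.016, 0.036, 0, -4.2], [0, 0.016, 0.036, 0, -4.2]]

```text
time_s: 0.77
ee_pos: [0.3614, -0.2356, 0.2311]
eef_rot: [[0.983, -0.182, -0.0], [-0.182, -0.983, 0.0], [-0.0, -0.0, -1.0]]
contact_force: [0.7, -0.0, 0.3]
width: -0.0004
grip_force: 0.0
```

Call:
step_arm:
  commands:
    - [[0, 0, 0, -0.03, 0], [0, 0, 0, -0.03, 0], [0, 0, 0, -0.03, 0], [0, 0, 0, -0.03, 0], [0, 0, 0, -0.03, 0], [0, 0, 0, -0.02, 0], [0, 0, 0, 0, 0], [0, 0, 0, 0, 0]]

```text
time_s: 1.43
ee_pos: [0.3603, -0.2367, 0.0606]
eef_rot: [[0.984, -0.178, -0.002], [-0.178, -0.984, 0.002], [-0.003, -0.002, -1.0]]
contact_force: [-0.0, -0.5, -0.3]
width: 0.0001
grip_force: 0.0
```

```bash
cat >> h.py <<'E'
def look(tag,cam=("wrist","top")):
    o=robot.get_obs(); R=np.array(o["eef_rot"]); print(o["time_s"],np.round(o["ee_pos"],4),"yaw",np.arctan2(R[1,0],R[0,0]).round(4),"F",np.round(o["contact_force"],1),"w",round(o["width"],4))
    for n in cam:
        c=robot.calibration(n); p,d=robot.capture(n); cv2.imwrite(f"pics/{n}_{tag}.png",p[:,:,::-1])
        M,V,S=masks(p)
        for k,m in M.items():
            for b in blobs(m,250):
                x,r=fitc(ray(c,b,0.013))
                if .03<r<.05 : print(n,k,b.mean(0).round(1),x.round(4),r.round(4))
E
python3 -c "
from h import *
look('a')"
```

```text
1.4333 [ 0.3603 -0.2367  0.0606] yaw -0.1791 F [-0.  -0.5 -0.3] w 0.0001
wrist red [243.3  76.4] [ 0.4465 -0.2458] 0.0394
wrist green [95.3 76. ] [ 0.4623 -0.1601] 0.0393
wrist straw [391.6  76.6] [ 0.4309 -0.3313] 0.0397
top red [185.9 232.8] [ 0.4478 -0.2455] 0.0372
top green [151.2 224.7] [ 0.4663 -0.1596] 0.0352
top straw [221.3 240.2] [ 0.4321 -0.3324] 0.0386
```

View pics/wrist_a.png

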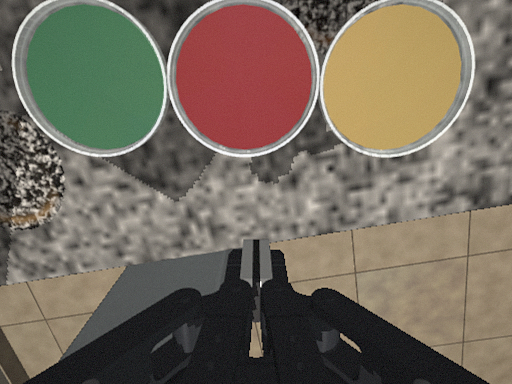

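The wrist view shows green (90,78), red (243,76) and straw (397,78) in line, with the shut fingers centred at column 257. They need about 7 mm left to be on red's centre line. Descending.

Call:
step_arm:
  commands:
    - [[0, 0.001, 0.007, -0.01, 0], [0, 0, 0, -0.015, 0], [0, 0, 0, -0.015, 0], [0, 0, 0, -0.01, 0], [0, 0, 0, -0.006, 0], [0, 0, 0, 0, 0], [0, 0.00984, -0.00179, 0, 0], [0, 0.00984, -0.00179, 0, 0]]

```text
time_s: 2.2
ee_pos: [0.3833, -0.235, 0.0065]
eef_rot: [[0.984, -0.179, 0.002], [-0.179, -0.984, -0.001], [0.002, 0.001, -1.0]]
contact_force: [0.3, -1.0, 0.2]
width: 0.0
grip_force: 0.0
```

Call:
step_arm:
  commands:
    - [[0, 0.00492, -0.0009, 0, 0], [0, 0.00492, -0.0009, 0, 0], [0, 0.00492, -0.0009, 0, 0], [0, 0.00492, -0.0009, 0, 0], [0, 0.00492, -0.0009, 0, 0], [0, 0.00492, -0.0009, 0, 0], [0, 0, 0, 0, 0], [0, 0, 0, 0, 0]]

```text
time_s: 2.87
ee_pos: [0.4118, -0.2396, 0.0053]
eef_rot: [[0.984, -0.178, -0.0], [-0.178, -0.984, -0.0], [-0.0, 0.0, -1.0]]
contact_force: [-0.3, -1.1, 0.7]
width: 0.0
grip_force: 0.0
```

```bash
python3 -c "
from h import *
look('b')"
```

```text
2.8667 [ 0.4118 -0.2396  0.0053] yaw -0.1788 F [-0.3 -1.1  0.7] w 0.0
wrist red [252.5 143. ] [ 0.4673 -0.2492] 0.0393
wrist green [ 70.2 186.1] [ 0.4625 -0.1619] 0.0381
wrist straw [437.3 186.3] [ 0.4318 -0.3301] 0.0387
top red [189.3 223.2] [ 0.4711 -0.252 ] 0.0345
top straw [221.3 240.2] [ 0.4321 -0.3324] 0.0386
```

View pics/wrist_b.png

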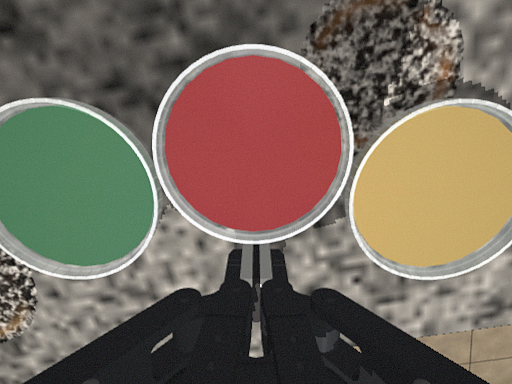

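Red has moved about 20 mm straight out and is centred on the fingers (252,143). The neighbours have not moved. Continuing along the same line.

Call:
step_arm:
  commands:
    - [[0, 0.00492, -0.0009, 0, 0], [0, 0.00492, -0.0009, 0, 0], [0, 0.00492, -0.0009, 0, 0], [0, 0.00492, -0.0009, 0, 0], [0, 0.00492, -0.0009, 0, 0], [0, 0.00492, -0.0009, 0, 0], [0, 0.00492, -0.0009, 0, 0], [0, 0.00492, -0.0009, 0, 0]]

```text
time_s: 3.63
ee_pos: [0.4514, -0.2468, 0.0053]
eef_rot: [[0.984, -0.178, -0.0], [-0.178, -0.984, -0.0], [-0.0, 0.0, -1.0]]
contact_force: [0.3, -0.0, 0.1]
width: 0.0001
grip_force: 0.2
```

Call:
step_arm:
  commands:
    - [[0, 0.00492, -0.0009, 0, 0], [0, 0.00492, -0.0009, 0, 0], [0, 0.00492, -0.0009, 0, 0], [0, 0.00492, -0.0009, 0, 0], [0, 0.00492, -0.0009, 0, 0], [0, 0.00492, -0.0009, 0, 0], [0, 0, 0, 0, 0], [0, 0, 0, 0, 0]]

```text
time_s: 4.3
ee_pos: [0.4807, -0.2523, 0.0053]
eef_rot: [[0.984, -0.178, 0.0], [-0.178, -0.984, -0.0], [0.0, 0.0, -1.0]]
contact_force: [0.3, -1.0, 0.2]
width: 0.0
grip_force: 0.0
```

```bash
python3 -c "
from h import *
look('c')"
```

```text
4.3 [ 0.4807 -0.2523  0.0053] yaw -0.1789 F [ 0.3 -1.   0.2] w 0.0
wrist red [252.8 142.4] [ 0.5363 -0.262 ] 0.0393
wrist green [ 83.7 297.7] [ 0.4706 -0.1568] 0.0335
wrist straw [424.5 296.8] [ 0.438  -0.3377] 0.033
top red [198.9 195. ] [ 0.5411 -0.2697] 0.0301
top straw [221.3 240.2] [ 0.4321 -0.3324] 0.0386
```

View pics/wrist_c.png

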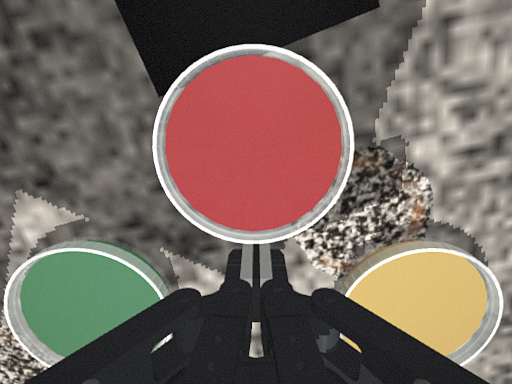

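Red is out of the row at about (0.536,-0.262), and the neighbours have not moved. The same line meets the V axis about 50 mm further on, so I'll push there, back off and re-aim along the V axis.

Call:
step_arm:
  commands:
    - [[0, 0.00492, -0.0009, 0, 0], [0, 0.00492, -0.0009, 0, 0], [0, 0.00492, -0.0009, 0, 0], [0, 0.00492, -0.0009, 0, 0], [0, 0.00492, -0.0009, 0, 0], [0, 0.00492, -0.0009, 0, 0], [0, 0.00492, -0.0009, 0, 0], [0, 0.00492, -0.0009, 0, 0]]

```text
time_s: 5.07
ee_pos: [0.5203, -0.2594, 0.0053]
eef_rot: [[0.984, -0.178, -0.0], [-0.178, -0.984, -0.0], [-0.0, 0.0, -1.0]]
contact_force: [-0.2, 0.2, 0.7]
width: 0.0003
grip_force: 0.2
```

Call:
step_arm:
  commands:
    - [[0, 0.00492, -0.0009, 0, 0], [0, 0.00492, -0.0009, 0, 0], [0, 0, 0, 0, 0], [0, -0.00984, 0.0018, 0, 0], [0, -0.00984, 0.0018, 0, 0], [0, 0, 0, 0, 0], [0, 0, 0, 0, 0], [0, 0, 0, 0, 0]]

```text
time_s: 5.73
ee_pos: [0.5105, -0.2579, 0.0055]
eef_rot: [[0.984, -0.178, 0.001], [-0.178, -0.984, -0.001], [0.001, 0.0, -1.0]]
contact_force: [0.6, -1.0, -0.3]
width: 0.0001
grip_force: 0.0
```

```bash
python3 -c "
from h import *
look('d')
c=robot.calibration('wrist'); p=cv2.imread('pics/wrist_d.png')
V=p.max(2)
for b in blobs(V<50,1500): print('blk',[(q.tolist(),ray(c,q,0)[0].round(3).tolist()) for q in cv2.approxPolyDP(b.reshape(-1,1,2),6,True)[:,0]][:10])
"
```

```text
5.7333 [ 0.5105 -0.2579  0.0055] yaw -0.1792 F [ 0.6 -1.  -0.3] w 0.0001
wrist red [252.5  97. ] [ 0.585 -0.271] 0.0393
top red [202.8 176.6] [ 0.589  -0.2783] 0.0313
top green [153.4 229.3] [ 0.4563 -0.1637] 0.0308
top straw [221.3 240.2] [ 0.4321 -0.3324] 0.0385
blk [([24, 383], [0.438, -0.09]), ([348, 383], [0.4, -0.301]), ([321, 354], [0.428, -0.286]), ([354, 381], [0.401, -0.305]), ([361, 366], [0.413, -0.31]), ([385, 383], [0.395, -0.325]), ([488, 383], [0.383, -0.392]), ([334, 290], [0.475, -0.299]), ([294, 292], [0.477, -0.275]), ([279, 250], [0.506, -0.271])]
blk [([92, 0], [0.64, -0.212]), ([166, 160], [0.567, -0.223]), ([148, 119], [0.588, -0.22]), ([147, 76], [0.606, -0.226]), ([165, 31], [0.623, -0.239]), ([197, 0], [0.632, -0.255])]
```

View pics/wrist_d.png

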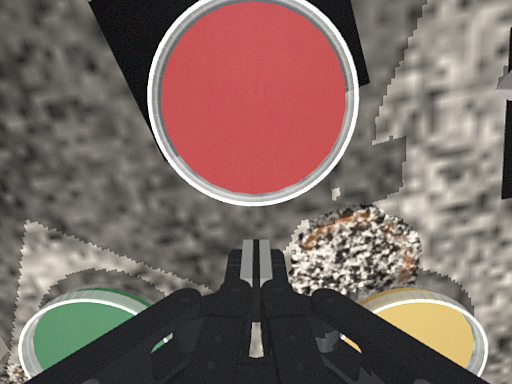

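Red is at (252,97), i.e. (0.585,-0.271), inside the mouth of the sheet and on the V axis. Re-aiming to a heading of +0.175 rad and pushing home.

Call:
step_arm:
  commands:
    - [[0, 0, -0.007, 0, 5], [0, 0.0015, -0.007, 0, 5], [0, 0.002, -0.006, 0, 5], [0, 0.002, -0.005, 0, 5.3], [0, 0, 0, 0, 0], [0, 0, 0, 0, 0], [0, 0.00492, 0.00087, 0, 0], [0, 0.00492, 0.00087, 0, 0]]

```text
time_s: 6.5
ee_pos: [0.5253, -0.2804, 0.0053]
eef_rot: [[0.985, 0.173, -0.0], [0.173, -0.985, 0.0], [-0.0, -0.0, -1.0]]
contact_force: [0.5, -0.1, -0.1]
width: -0.0002
grip_force: 0.0
```

Call:
step_arm:
  commands:
    - [[0, 0.00492, 0.00087, 0, 0], [0, 0.00492, 0.00087, 0, 0], [0, 0.00492, 0.00087, 0, 0], [0, 0.00492, 0.00087, 0, 0], [0, 0.00492, 0.00087, 0, 0], [0, 0.00492, 0.00087, 0, 0], [0, 0, 0, 0, 0], [0, 0, 0, 0, 0]]

```text
time_s: 7.17
ee_pos: [0.5551, -0.2755, 0.0052]
eef_rot: [[0.985, 0.175, 0.0], [0.175, -0.985, -0.0], [0.0, 0.0, -1.0]]
contact_force: [-0.2, -0.2, 0.2]
width: 0.0001
grip_force: 0.0
```

```bash
python3 -c "
from h import *
look('e')
"
```

```text
7.1667 [ 0.5551 -0.2755  0.0052] yaw 0.1756 F [-0.2 -0.2  0.2] w 0.0001
wrist red [256.1 143.2] [ 0.6104 -0.2666] 0.0393
wrist green [ 57.1 308.1] [ 0.4777 -0.1662] 0.034
top green [151.2 225.7] [ 0.4636 -0.1588] 0.0368
top straw [221.3 240.2] [ 0.432  -0.3325] 0.0385
```

View pics/wrist_e.png

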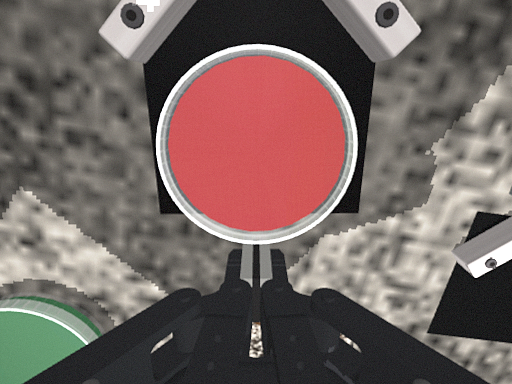

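The dish (256,143) is centred in the V, with sheet corners at columns 160 and 358. About 26 mm to go: 22 mm now, then small steps while I watch the force.

Call:
step_arm:
  commands:
    - [[0, 0.00492, 0.00087, 0, 0], [0, 0.00492, 0.00087, 0, 0], [0, 0.00492, 0.00087, 0, 0], [0, 0.00492, 0.00087, 0, 0], [0, 0.00197, 0.00035, 0, 0], [0, 0, 0, 0, 0], [0, 0, 0, 0, 0], [0, 0, 0, 0, 0]]

```text
time_s: 7.93
ee_pos: [0.5763, -0.2717, 0.0052]
eef_rot: [[0.985, 0.174, -0.0], [0.174, -0.985, 0.0], [-0.0, -0.0, -1.0]]
contact_force: [0.3, 0.3, 0.6]
width: -0.0003
grip_force: 0.0
```

Call:
step_arm:
  commands:
    - [[0, 0.001, 0.00017, 0, 0], [0, 0.001, 0.00017, 0, 0], [0, 0.001, 0.00017, 0, 0], [0, 0, 0, 0, 0], [0, 0, 0, 0, 0], [0, 0, 0, 0, 0], [0, 0, 0, 0, 0], [0, 0, 0, 0, 0]]

```text
time_s: 8.6
ee_pos: [0.5794, -0.2713, 0.0053]
eef_rot: [[0.985, 0.174, 0.0], [0.174, -0.985, -0.0], [0.0, 0.0, -1.0]]
contact_force: [0.5, 0.1, 1.0]
width: -0.0001
grip_force: 0.0
```

```bash
python3 -c "
from h import *
look('f')
"
```

```text
8.6 [ 0.5794 -0.2713  0.0053] yaw 0.1752 F [0.5 0.1 1. ] w -0.0001
wrist red [256.2 145.7] [ 0.6337 -0.2627] 0.0393
top green [151.2 225.7] [ 0.4636 -0.1589] 0.0368
top straw [221.3 240.2] [ 0.432  -0.3324] 0.0385
```

Call:
step_arm:
  commands:
    - [[0, 0.001, 0.00017, 0, 0], [0, 0.001, 0.00017, 0, 0], [0, 0, 0, 0, 0], [0, 0, 0, 0, 0], [0, 0, 0, 0, 0], [0, 0, 0, 0, 0], [0, 0, 0, 0, 0], [0, 0, 0, 0, 0]]

```text
time_s: 9.37
ee_pos: [0.5814, -0.2709, 0.0053]
eef_rot: [[0.985, 0.174, 0.0], [0.174, -0.985, -0.0], [0.0, 0.0, -1.0]]
contact_force: [-0.4, 0.9, 0.7]
width: -0.0001
grip_force: 0.0
```

```bash
python3 -c "
from h import *
look('g')
"
```

```text
9.3667 [ 0.5814 -0.2709  0.0053] yaw 0.1751 F [-0.4  0.9  0.7] w -0.0001
wrist red [256.3 145.5] [ 0.6356 -0.2624] 0.0394
top green [151.2 225.7] [ 0.4637 -0.1588] 0.0368
top straw [221.3 240.2] [ 0.4321 -0.3324] 0.0386
```

View pics/wrist_g.png

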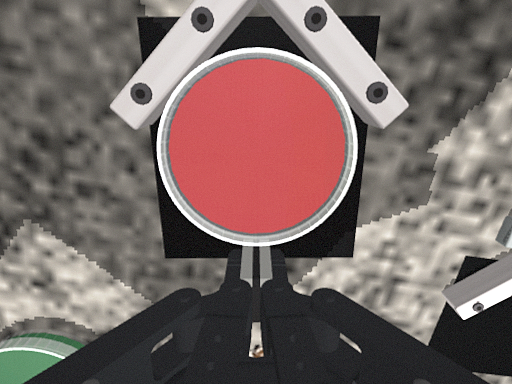

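Red (256,146) is almost between the two faces, but there is no contact force yet. Creeping on.

Call:
step_arm:
  commands:
    - [[0, 0.001, 0.00017, 0, 0], [0, 0, 0, 0, 0], [0, 0.001, 0.00017, 0, 0], [0, 0, 0, 0, 0], [0, 0, 0, 0, 0], [0, 0, 0, 0, 0], [0, 0, 0, 0, 0], [0, 0, 0, 0, 0]]

```text
time_s: 10.13
ee_pos: [0.5818, -0.271, 0.0052]
eef_rot: [[0.985, 0.173, -0.003], [0.173, -0.985, -0.001], [-0.003, 0.0, -1.0]]
contact_force: [-5.5, -1.0, 3.3]
width: -0.0003
grip_force: 3.1
```

```bash
python3 -c "
from h import *
look('h')
"
```

```text
10.1333 [ 0.5818 -0.271   0.0052] yaw 0.1743 F [-5.5 -1.   3.3] w -0.0003
wrist red [256.  146.2] [ 0.6358 -0.2624] 0.0393
top green [151.2 225.7] [ 0.4637 -0.1587] 0.0369
top straw [221.3 240.2] [ 0.432  -0.3325] 0.0385
```

The force of −5.5/−1.0 N lies along the V axis and the dish has stopped, so it is seated on both faces. Backing off and checking.

Call:
step_arm:
  commands:
    - [[0, -0.001, -0.00017, 0, 0], [0, -0.001, -0.00017, 0, 0], [0, -0.003, -0.0005, 0, 0], [0, -0.008, -0.0014, 0, 0], [0, -0.01, -0.0017, 0, 0], [0, 0, 0, 0.02, 0], [0, 0, 0, 0.03, 0], [0, 0, 0, 0.03, 0]]

```text
time_s: 10.9
ee_pos: [0.5584, -0.2739, 0.0849]
eef_rot: [[0.985, 0.174, -0.003], [0.174, -0.985, 0.002], [-0.002, -0.002, -1.0]]
contact_force: [1.0, -0.9, 0.7]
width: 0.0001
grip_force: 0.0
```

Call:
step_arm:
  commands:
    - [[0, 0, 0, 0.03, 0], [0, -0.03, 0, 0.01, 0], [0, -0.03, 0, 0, 0], [0, -0.03, 0, 0, 0], [0, 0, 0, 0, 0], [0, 0, 0, 0, 0], [0, 0, 0, 0, 0], [0, 0, 0, 0, 0]]

```text
time_s: 11.57
ee_pos: [0.4711, -0.2749, 0.1255]
eef_rot: [[0.985, 0.174, 0.001], [0.174, -0.985, -0.001], [0.001, 0.001, -1.0]]
contact_force: [0.1, 0.4, 0.4]
width: -0.0002
grip_force: 0.0
```

```bash
python3 -c "
from h import *
look('i',('wrist','scene'))
"
```

```text
11.5667 [ 0.4711 -0.2749  0.1255] yaw 0.1753 F [0.1 0.4 0.4] w -0.0002
wrist green [122.7 171.4] [ 0.4635 -0.1597] 0.0391
wrist straw [307.4 234.4] [ 0.4327 -0.333 ] 0.0385
scene straw [196.3 191.4] [ 0.4293 -0.3348] 0.0339
```

View pics/wrist_i.png

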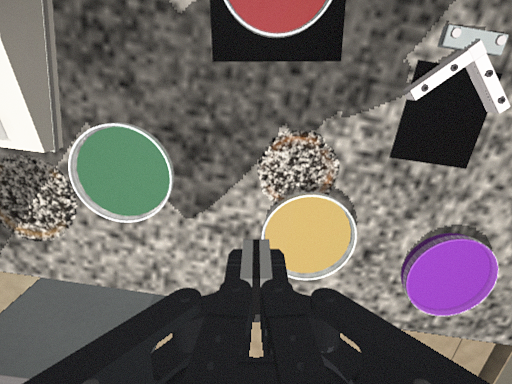

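Green (122,171) and straw (307,234) are in their places, and red lies in the V at the top of the frame. One last check from the top camera.

```bash
python3 -c "
from h import *
look('j',('top',))
p=cv2.imread('pics/top_j.png'); cv2.imwrite('pics/cropj.png',cv2.resize(p[110:260,120:320],(800,600),interpolation=cv2.INTER_CUBIC))
"
```

```text
11.6667 [ 0.4713 -0.2747  0.1252] yaw 0.1759 F [0.3 1.  0.3] w -0.0002
top red [196.3 158.2] [ 0.6361 -0.2624] 0.0372
top straw [221.3 240.2] [ 0.432  -0.3325] 0.0385
```

View pics/cropj.png

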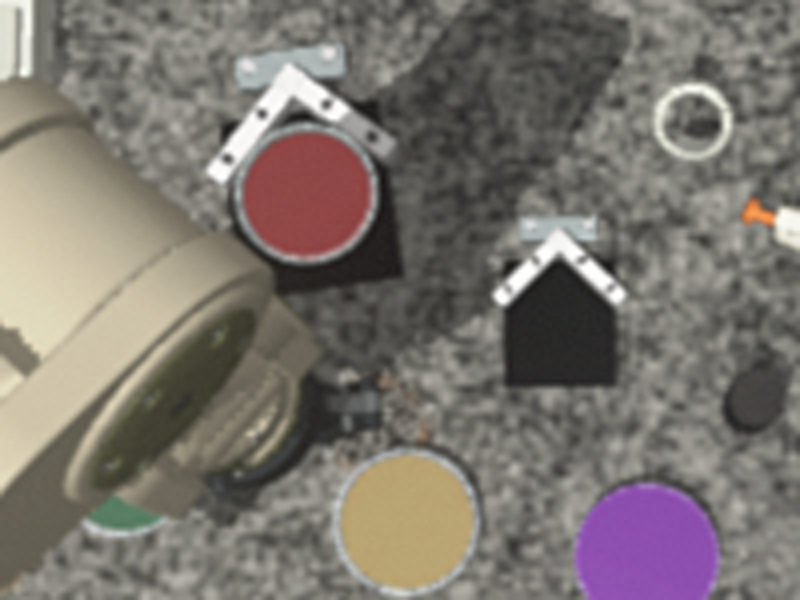

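The red dish (crop 307,195) rests against both bars at (0.636,-0.262), which is the computed seat. Straw, purple and the can have not moved. Handing in.

```bash
python3 -c "
from bench import robot
print(robot.sign_off())"
```

```text
the job is handed in; nothing more can be done
None
```

The red dish was pushed straight out of the row and slid flat into the largest V stop, where it rests against both faces; the straw and green dishes and the can stayed where they were, and the job was handed in at about 12 s.

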